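Scan the door lock's price tag

ROBOT

A 6-joint arm with a two-finger parallel gripper is mounted at the origin on the work surface. World frame = base frame: x ahead of the robot, y to its left, z up, the work surface at z = 0. Lengths are in m, angles in degrees, forces in N, time in s.
With the tool pointing down it reaches from about 0.4 to 0.825 m from the base axis. Payload 7 kg.
Tool frame: the origin (TCP) lies midway between the tips of the shut fingers; the grasp point (between the pads) lies r.grip_depth behind it (r.grip_depth is the distance from the TCP to the grasp point, in m); z points along the fingers, y is the line along which they close (so a half turn about z gives the same grasp; the last joint's range is limited). The gripper opens to 88 mm and grips with 3 to 60 N. Pads are 19 mm wide; open, the fingers measure 130 mm over their backs; the gripper's body (78 mm by 193 mm) begins 47 mm behind the grasp point.
Start: joints at [82.454, 20.546, 0.682, 0, -70.136, -16.507], TCP at [0.275, 0.616, 0.227] pointing down, gripper open.
Joint ranges: [-176.03, 176.03], [-82.01, 121.73], [-58.28, 71.71], [-173.87, 95.51], [-174.79, -0.11], [-173.66, 173.66]. Speed limits (degrees/s): [136.94, 136.94, 172.46, 180, 180, 180].

INTERFACE

Orientations are given as [roll, pitch, yaw] about the fixed x, y, z axes, in that order (R = Rz(yaw) Ry(pitch) Rx(roll)).
In Python, from plant import r gives the robot as it stands.
- The arm moves only by the tool pendant, called as a command line: name --argument value ..., lists and objects as JSON in quotes. Schema: {"type":"object","properties":{"offsets":{"type":"array","items":{"type":"array","prefixItems":[{"type":"array","items":{"type":"number"},"minItems":3,"maxItems":3},{"type":"array","items":{"type":"number"},"minItems":3,"maxItems":3}],"minItems":2,"maxItems":2},"minItems":1,"maxItems":12},"finger_gap":{"type":"number"},"grip_force":{"type":"number"},"only":{"type":"string"},"quiet":{"type":"boolean"},"lines":{"type":"string"}},"required":["offsets"],"additionalProperties":false}. offsets is a list of rows, 1 to 12 of them, each written [[dx, dy, dz], [rx, ry, rz]]: dx, dy, dz in m, then a rotation vector rx, ry, rz in degrees; each row is the pose to reach, as a shift and turn from the pose commanded when the call began, along the tool's axes at that moment; what a row does not reach only later rows make up. A row lasts 1/12 s, in which the tool goes at most 0.0417 m and 7.16 degrees, less where a joint would pass 70% of its speed; a pose out of reach is approached as far as the arm can. finger_gap is the finger opening in m, set as the call begins (left out keeps the last). The fingers move at their own pace and stop on an object; grip_force is the grip in N (left out, the last holds). Time passes only in rows, so rows that do not move let the fingers close. The tool returns the time, the measured TCP pose, the force, the opening and the grip force at its end. only (a regular expression) keeps the lines of the reply that match it, lines (a string "A,B") keeps lines A to B, and quiet returns only ok. Input that does not fit is refused with a message, and nothing moves.
- r.get_state(): the state, without advancing time (a new reading comes with each control period).
- r.capture(name): name is "scene" or "top" or "wrist"; returns a dict with "frame" (420x560x3 uint8, red, green, blue), "z_map" (420x560 float32, m along the optical axis (not along the pixel's ray), 0 where there is no reading), "fx", "fy", "cx", "cy" (pixels), "cam_to_world" (4x4, takes a point from camera to world coordinates). Camera axes: x right, y down, z forward; pixel columns grow to the right and rows downward; lengths in m; the calibration is good to about 2 mm. The wrist camera is an equidistant fisheye: a pixel r from the principal point sees the ray r / f radians off the axis. A picture is of the moment at which its call begins.
- r.close_job(): hands the job in; it is judged then, once.
The state is a dict: "time_s": time; "joints": joint angles; "qd": joint speeds; "joint_torque": joint torques, N m; "tcp_pos": TCP position; "eef_rot": TCP orientation; "contact_force": force on the tool from outside, world axes, zero at the start; "moment": the same for the moment, N m; "gripper_width": finger opening in m; "gripper_force": force on a finger pad.
Only numpy, scipy, OpenCV 4.12 (cv2) and the standard library are available. Lean on these libraries where they do the work, as an engineer would, in place of code of your own. Each camera call takes 0.05 s, during which the arm holds its last target. There are 200 camera calls.

TASK

Draw the price scanner up out of its stand, turn it nose-down at a slant (roughly 45 degrees) and aim its window at the price tag on the old door lock, about 10 cm from the tag. Finish holding the scanner still in the air like that, gripped and touching nothing else; do not put it down or let go, and leave all the goods and other things on the table where they are.

Things in the scene. Friction and masses are not known exactly. Their poses are not given: they have to be found in the camera images.
- scanner: Hand scanner, 0.2 kg, rigid, standing in the stand. Origin: centre of the handle's foot; z up the handle, x the way the window looks (level at the start). Black handle 32 (x) x 28 (y) mm, z 0 to 95. Grey head 90 (x -32 to 58) x 40 (y) x 44 mm (z 95 to 139): grip it across its 40 mm width from above. Centre of mass near x 7, z 87.
- scanner_window (a point): Centre of the scanner's window, at (58, 0, 117) mm in the scanner's frame, axes as the scanner's; it looks along +x.
- stand: Black block fixed to the table, 100 x 90 x 60 mm high, origin under its centre; socket 37 x 33 mm, 52 mm deep from the top, floor 8 mm above the table. The handle stands loosely in it with the stand's yaw, window roughly towards the robot; head's underside 103 mm, top 147 mm above the table. Clear once raised 52 mm.
- lock: Old door lock lying flat: dark steel case 130 (x) x 80 (y) x 22 mm high with a brass face strip along its +y side (150 x 4 mm) and a brass bolt standing out of it, 0.7 kg, loose; a round brass hub on top. Origin under the case's centre.
- lock_tag (a point): Centre of the lock's price tag: blank white paper, 40 x 30 mm, flat on top of the case 23 mm above the table, at (-30, 0, 23) mm in the lock's frame, facing up.
- hinge: Steel door hinge lying open, 120 x 92 mm, 14 mm high, white tag on one leaf; not the one to scan. Origin under its centre.
- trowel: Garden trowel, 248 mm long (x), wooden handle 26 mm thick at -x, steel blade 64 mm wide with a white tag; not the one to scan. Origin underneath, 125 mm from the handle's end.
- tape: Cardboard roll, 70 mm diameter, 24 mm high, loose on the table beyond the goods. Origin under its centre. (Taller fixed equipment stands only near the edges of the table: more than 0.6 m to the left or right of the robot, or more than 0.78 m ahead.)
- doorknob: Brass door knob on its round plate, 60 mm diameter, 40 mm high, loose, beyond the goods. Origin under its centre.
- wrench: Steel wrench lying flat, loose, beyond the goods, roughly crossways. Origin underneath.
Things that resemble listed ones, but are neither listed nor needed, are in the scene too. Several things look just like the tape: the one meant starts farthest to the robot's right.

How it is judged (in metres and radians):
On the way:
1. the scanner is gripped and drawn out of its stand, its foot above the stand's top (height (world z) of scanner above 0.06 m and contact force between scanner and the fingers above 1 N and contact force between scanner and stand below 0.05 N), for 0.1 s.
At the end, for the whole second after the job is handed in: Still, held by the fingers alone, foot over 30 mm above the table, touching no stand or goods; window looking 26 to 69 degrees below level; centre of the lock's tag 50 to 170 mm before the window and within 25 mm of its axis sideways and up-down (contact force between scanner and the fingers above 1 N and height (world z) of scanner above 0.03 m and contact force between scanner and stand below 0.05 N and contact force between scanner and lock below 0.05 N and contact force between scanner and hinge below 0.05 N and contact force between scanner and trowel below 0.05 N and contact force between scanner and tape below 0.05 N and contact force between scanner and doorknob below 0.05 N and contact force between scanner and wrench below 0.05 N and angle between scanner's own x axis and vertical between 2.0208 and 2.77079 rad and x of lock_tag in the frame of scanner_window between 0.05 and 0.17 m and y of lock_tag in the frame of scanner_window between -0.025 and 0.025 m and z of lock_tag in the frame of scanner_window between -0.025 and 0.025 m and linear speed of scanner below 0.03 m/s and angular speed of scanner below 0.2 rad/s); the arm keeps its last pose, push and grip.
It fails at once if another thing on the table is pushed more than 20 mm (distance of any of lock, hinge, trowel, tape, doorknob, wrench from where it was at the start of the episode above 0.02 m).
It fails at once if another thing on the table is tipped over (angle between any of lock, hinge, trowel, tape, doorknob, wrench's own z axis and vertical above 0.4 rad).
It also fails if it takes over 35 s, if anything falls off the work surface, if the arm or the gripper's body presses on something with over 40 N, if the wrist force passes 120 N, or if a joint passes its speed limit or range.

## Working session

There is one attempt and no reset: what is moved stays moved. The work goes in short steps, Python scripts to look and compute and a tool call to move; the robot and the scene stay as the last step left them, time stands still between calls to the robot, and variables do not carry over. Pictures are saved under pics/ and viewed, at most 10 in all, crops included, and the job is handed in when it is done.

```bash
mkdir -p pics; ls; python3 - <<'E'
from plant import r
import cv2,numpy as np,pickle
s=r.get_state();print({k:np.round(v,3) for k,v in s.items()},r.grip_depth)
for n in("scene","top"):
    c=r.capture(n);pickle.dump(c,open(f"{n}.pkl","wb"));cv2.imwrite(f"pics/{n}0.png",c["frame"][:,:,::-1])
    print(n,c["fx"],c["cx"],c["cy"],np.round(c["cam_to_world"],3).tolist())
E
```

```text
pics
{'time_s': np.float64(0.0), 'joints': array([ 8.2454e+01,  2.0592e+01,  6.3500e-01, -2.0000e-02, -7.0135e+01,
       -1.6508e+01]), 'qd': array([-0.007, -0.001, -0.016,  0.118, -0.063,  0.009]), 'joint_torque': array([ 0.0000e+00, -5.8272e+01,  2.9305e+01,  6.9980e+00,  7.0000e-03,
       -0.0000e+00]), 'tcp_pos': array([0.275, 0.616, 0.226]), 'eef_rot': array([ 1.79906e+02, -8.00000e-03, -2.40600e+01]), 'contact_force': array([ 0.85 , -0.453,  0.34 ]), 'moment': array([ 0.024, -0.003,  0.027]), 'gripper_force': np.float64(0.0), 'gripper_width': np.float64(0.088)} 0.0188
scene 414.5907848675666 283.43603825025235 212.15852704526202 [[0.153, 0.747, -0.648, 1.197], [0.988, -0.119, 0.097, -0.083], [-0.004, -0.655, -0.756, 0.806], [0.0, 0.0, 0.0, 1.0]]
top 538.1695422160302 282.5527989480816 215.4106788152174 [[0.028, -0.986, 0.164, 0.363], [-1.0, -0.029, -0.004, -0.008], [0.008, -0.164, -0.986, 1.53], [0.0, 0.0, 0.0, 1.0]]
```

View pics/scene0.png

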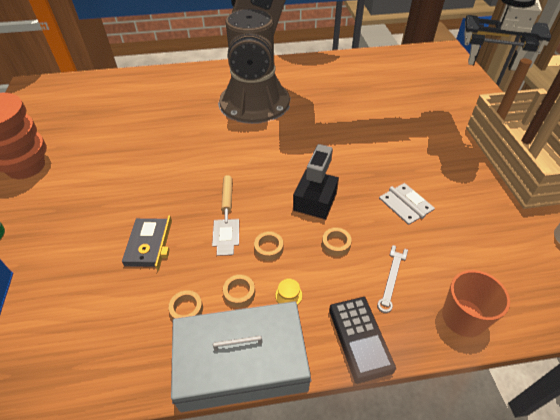

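View pics/top0.png

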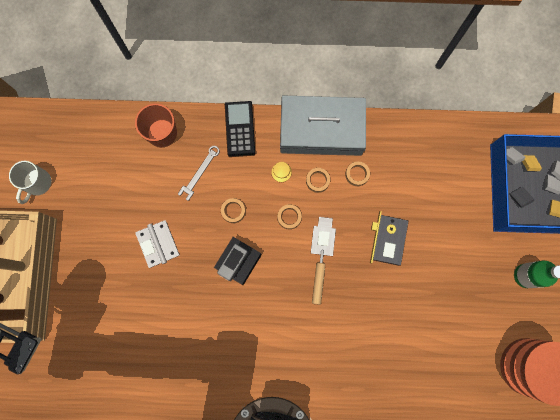

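The scene view shows the scanner in its stand at about (318,180) and the lock at (147,242), with its white tag at (148,228). In the top view the scanner is at (238,260), the lock at (390,240) and the tag at (388,250), on the robot's right. Next I measure these.

```bash
cat > h.py <<'E'
import numpy as np,cv2
def ray(c,uv,z):
    T=c["cam_to_world"];uv=np.atleast_2d(uv).astype(float)
    d=np.c_[(uv[:,0]-c["cx"])/c["fx"],(uv[:,1]-c["cy"])/c["fy"],np.ones(len(uv))]@T[:3,:3].T
    return T[:3,3]+d*((z-T[2,3])/d[:,2])[:,None]
def cloud(c):
    v,u=np.indices(c["z_map"].shape);Z=c["z_map"]
    p=np.dstack([(u-c["cx"])/c["fx"]*Z,(v-c["cy"])/c["fy"]*Z,Z])
    return p@c["cam_to_world"][:3,:3].T+c["cam_to_world"][:3,3]
E
python3 - <<'E'
import pickle
from h import *
rois={"top":dict(sc=(205,230,70,65),lock=(365,205,55,70)),"scene":dict(sc=(285,135,65,90),lock=(115,205,65,75))}
for n in rois:
    c=pickle.load(open(n+".pkl","rb"));P=cloud(c);f=c["frame"].astype(int)
    def box(k):
        x,y,w,h=rois[n][k];m=np.zeros(f.shape[:2],bool);m[y:y+h,x:x+w]=1;return m
    z=P[...,2]; m=box("sc")&(z>.138)&(z<.156)
    q=P[m];print(n,"head n",m.sum(),"zmed",np.median(q[:,2]),"rect",cv2.minAreaRect((q[:,:2]*1000).astype(np.float32)))
    m2=box("sc")&(z>.05)&(z<.07);q=P[m2];print(" stand",m2.sum(),cv2.minAreaRect((q[:,:2]*1000).astype(np.float32)))
    w=box("lock")&(f.min(2)>170)
    nn,l,st,ce=cv2.connectedComponentsWithStats(w.astype(np.uint8))
    for i in range(1,nn):
        if st[i,4]>20:
            q=ray(c,np.argwhere(l==i)[:,::-1],.023);print(" tag",st[i],ray(c,ce[i],.023).round(4),cv2.minAreaRect((q[:,:2]*1000).astype(np.float32)),np.median(P[l==i][:,2]))
    b=box("lock")&(f.max(2)<110)
    b=box("lock")&(z>.012)&(z<.04);q=P[b];print(" case",b.sum(),cv2.minAreaRect((q[:,:2]*1000).astype(np.float32)))
E
```

```text
top head n 548 zmed 0.14695541794352518 rect ((468.234375, 113.92160034179688), (40.93575668334961, 90.58253479003906), 60.935325622558594)
 stand 675 ((480.4301452636719, 107.4251708984375), (90.59626007080078, 100.330810546875), 61.01577377319336)
 tag [383 242  13  16 149] [[ 0.5243 -0.3152  0.023 ]] ((524.393798828125, -315.341552734375), (29.536869049072266, 39.509765625), 79.44214630126953) 0.022331800546195657
 case 1418 ((560.327880859375, -315.793212890625), (102.06462097167969, 149.5074462890625), 86.42562866210938)
scene head n 446 zmed 0.14494791823872344 rect ((471.23162841796875, 113.59678649902344), (40.90177917480469, 91.92273712158203), 60.78718185424805)
 stand 853 ((482.5567932128906, 107.62328338623047), (90.74129486083984, 104.02803039550781), 61.01463317871094)
 tag [140 222  16  14 175] [[ 0.5264 -0.3148  0.023 ]] ((526.180908203125, -314.7674560546875), (30.63174057006836, 40.26529312133789), 80.98684692382812) 0.021043076136779693
 case 1698 ((557.1884155273438, -311.35333251953125), (98.25030517578125, 151.3946533203125), 80.57379913330078)
```

Both views agree:

| Item | Position | Orientation |
|---|---|---|
| Scanner origin | about (0.481, 0.107) | window looks along 151° |
| Tag | about (0.525, -0.315, 0.023) | – |

The sizes match the ones given. The window direction already points from beyond the tag back towards the robot, so I keep the yaw and only pitch about the tool's y axis. First I move above the scanner, going away from the rack to begin with.

pendant --offsets '[[[0.016, 0.036, 0], [0, 0, 0]], [[0.032, 0.073, 0], [0, 0, 0]], [[0.049, 0.11, 0], [0, 0, 0]], [[0.065, 0.146, 0], [0, 0, 1]], [[0.105, 0.175, 0], [0, 0, 2]], [[0.145, 0.204, 0], [0, 0, 3]], [[0.185, 0.233, 0], [0, 0, 4]], [[0.225, 0.262, 0], [0, 0, 5]], [[0.265, 0.291, 0], [0, 0, 5]], [[0.305, 0.32, 0], [0, 0, 5]], [[0.345, 0.35, 0], [0, 0, 5]], [[0.386, 0.379, 0], [0, 0, 5]]]' --finger_gap 0.088

```text
time_s: 1.1
tcp_pos: [0.4417, 0.1657, 0.2267]
eef_rot: [-180.0, 0.0, -29.0]
contact_force: [0.4, 1.4, -0.2]
gripper_width: 0.0876
gripper_force: 0.0
```

pendant --offsets '[[[0, 0, 0], [0, 0, 0]], [[0, 0, 0], [0, 0, 0]], [[0, 0, 0], [0, 0, 0]]]'

```text
time_s: 1.35
tcp_pos: [0.4414, 0.1674, 0.2263]
eef_rot: [180.0, 0.0, -29.1]
contact_force: [-0.5, 1.1, 0.2]
gripper_width: 0.0873
gripper_force: 0.0
```

```bash
python3 - <<'E'
from plant import r
from h import *
from scipy.spatial.transform import Rotation as R
s=r.get_state();p=np.array(s["tcp_pos"]);M=R.from_euler("xyz",s["eef_rot"],degrees=True)
print(p,s["eef_rot"],M.inv().apply(np.array([.473,.112,.106])-p))
c=r.capture("top");P=cloud(c);z=P[...,2]
cv2.imwrite("pics/wrist1.png",r.capture("wrist")["frame"][:,:,::-1])
E
```

```text
[0.44136044 0.16738622 0.22633766] [ 1.79985229e+02  1.81257648e-02 -2.91432756e+01] [0.05464503 0.03293525 0.12032887]
```

View pics/wrist1.png

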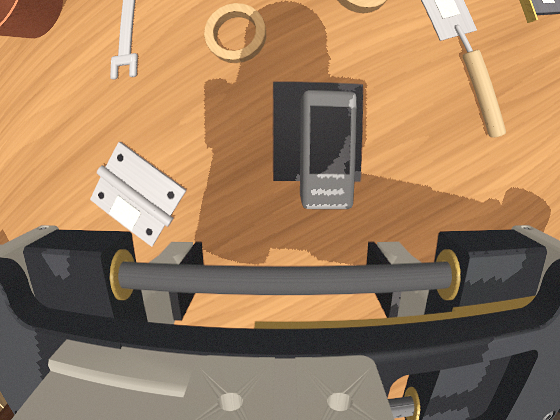

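The wrist view shows the head upright in the picture at columns 302 to 356, aligned with the tool. It lies right of the fingers' middle (about column 280), which agrees with the computed shift. I centre first, then go down.

pendant --offsets '[[[0.027, 0.016, 0], [0, 0, 0]], [[0.0545, 0.033, 0], [0, 0, 0]], [[0.0545, 0.033, 0], [0, 0, 0]], [[0.0545, 0.033, 0], [0, 0, 0]], [[0.0545, 0.033, 0.025], [0, 0, 0]], [[0.0545, 0.033, 0.05], [0, 0, 0]]]'

```text
time_s: 1.95
tcp_pos: [0.4735, 0.1145, 0.1772]
eef_rot: [-179.8, -0.1, -28.9]
contact_force: [1.0, 0.4, -1.3]
gripper_width: 0.0873
gripper_force: 0.0
```

```bash
python3 - <<'E'
from plant import r
from h import *
from scipy.spatial.transform import Rotation as R
s=r.get_state();p=np.array(s["tcp_pos"]);M=R.from_euler("xyz",s["eef_rot"],degrees=True)
print(p,s["eef_rot"],M.inv().apply(np.array([.473,.112,.106])-p))
cv2.imwrite("pics/wrist2.png",r.capture("wrist")["frame"][:,:,::-1])
E
```

```text
[0.47352858 0.11448586 0.17720954] [-1.79794918e+02 -9.64500168e-02 -2.89399954e+01] [0.00062045 0.00268609 0.07120153]
```

View pics/wrist2.png

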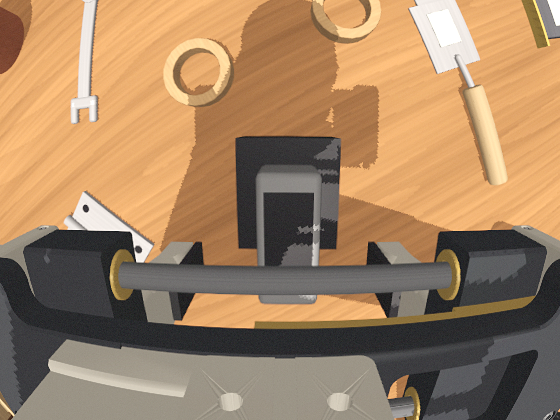

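The head (columns 257 to 320) now sits almost midway between the fingers. I go down and close.

pendant --offsets '[[[0, 0.001, 0.02], [0, 0, 0]], [[0, 0.0015, 0.04], [0, 0, 0]], [[0, 0.0015, 0.055], [0, 0, 0]], [[0, 0.0015, 0.07], [0, 0, 0]], [[0, 0.0015, 0.07], [0, 0, 0]], [[0, 0.0015, 0.07], [0, 0, 0]]]'

```text
time_s: 2.5
tcp_pos: [0.4718, 0.112, 0.1067]
eef_rot: [179.9, 0.0, -28.9]
contact_force: [0.2, -0.0, 0.5]
gripper_width: 0.0872
gripper_force: 0.0
```

pendant --offsets '[[[0, 0, 0], [0, 0, 0]], [[0, 0, 0], [0, 0, 0]], [[0, 0, 0], [0, 0, 0]], [[0, 0, 0], [0, 0, 0]], [[0, 0, 0], [0, 0, 0]], [[0, 0, 0], [0, 0, 0]], [[0, 0, 0], [0, 0, 0]], [[0, 0, 0], [0, 0, 0]]]' --finger_gap 0.03 --grip_force 45

```text
time_s: 3.17
tcp_pos: [0.4724, 0.1111, 0.1066]
eef_rot: [-180.0, -0.0, -29.1]
contact_force: [0.5, 2.5, -1.3]
gripper_width: 0.0398
gripper_force: 24.8
```

pendant --offsets '[[[0, 0, 0], [0, 0, 0]], [[0, 0, -0.01], [0, 0, 0]], [[0, 0, -0.025], [0, 0, 0]], [[0, 0, -0.045], [0, 0, 0]], [[0, 0, -0.07], [0, 0, 0]], [[0, 0, -0.1], [0, 0, 0]], [[0, 0, -0.13], [0, 0, 0]], [[0, 0, -0.16], [0, 0, 0]], [[0, 0, -0.16], [0, 0, 0]], [[0, 0, -0.16], [0, 0, 0]]]'

```text
time_s: 4.0
tcp_pos: [0.4728, 0.1115, 0.2679]
eef_rot: [-179.8, -0.1, -29.1]
contact_force: [0.4, 0.1, -2.4]
gripper_width: 0.0396
gripper_force: 44.9
```

```bash
python3 - <<'E'
from plant import r
import cv2,pickle
from h import *
c=r.capture("scene");P=cloud(c);cv2.imwrite("pics/scene2.png",c["frame"][:,:,::-1])
E
```

```text
(no output)
```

View pics/scene2.png

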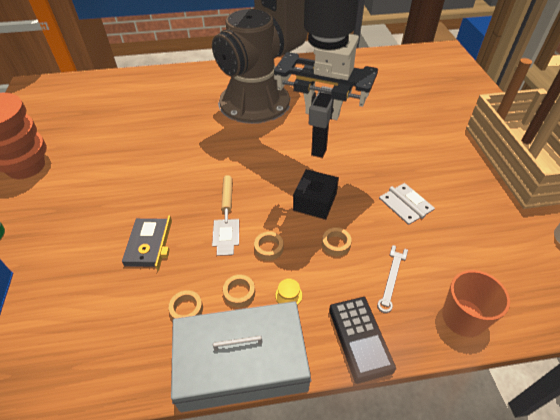

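The scanner hangs clear of the stand, gripped square, foot about 17 cm up. I carry it over at this height, tilting on the way.

pendant --offsets '[[[0.02, 0.02, 0], [0, 3, 0]], [[0.05, 0.045, 0], [0, 7, 0]], [[0.08, 0.075, 0], [0, 11, 0]], [[0.11, 0.105, 0], [0, 15, 0]], [[0.14, 0.13, 0], [0, 19, 0]], [[0.17, 0.16, 0], [0, 23, 0]], [[0.2, 0.185, 0], [0, 27, 0]], [[0.23, 0.215, 0], [0, 31, 0]], [[0.26, 0.24, 0], [0, 35, 0]], [[0.285, 0.265, 0], [0, 39, 0]], [[0.31, 0.29, 0], [0, 43, 0]], [[0.33, 0.31, 0], [0, 47, 0]]]'

```text
time_s: 5.05
tcp_pos: [0.6073, -0.2768, 0.3029]
eef_rot: [179.6, -41.8, -29.5]
contact_force: [1.6, -0.5, 1.0]
gripper_width: 0.04
gripper_force: 44.9
```

pendant --offsets '[[[0, 0, 0], [0, 0, 0]], [[0, 0, 0], [0, 0, 0]], [[0, 0, 0], [0, 0, 0]]]'

```text
time_s: 5.3
tcp_pos: [0.6074, -0.2778, 0.3053]
eef_rot: [179.7, -41.9, -29.8]
contact_force: [-0.7, 0.2, -1.0]
gripper_width: 0.0398
gripper_force: 44.9
```

```bash
cat > aim.py <<'E'
from plant import r
from h import *
from scipy.spatial.transform import Rotation as R
tag=np.array([.5253,-.315,.023])
s=r.get_state();p=np.array(s["tcp_pos"]);M=R.from_euler("xyz",s["eef_rot"],degrees=True)
off=np.array([.0482,0,.0184])*[-1,1,-1]
G=R.from_euler("xyz",[180,0,-29.1],degrees=True)*R.from_euler("y",47,degrees=True)
goal=tag-G.apply(off+[-.11,0,0])
print(s["time_s"],p.round(4),s["joints"].round(1),"goal",goal.round(4),"shift tool",M.inv().apply(goal-p).round(4),"rot",np.degrees((M.inv()*G).as_rotvec()).round(2))
w=M.apply(off)+p;t=M.inv().apply(tag-w);print("tag in window",(t*[-1,1,-1]).round(4),"grip",s["gripper_width"],s["gripper_force"])
E
python3 aim.py
```

```text
5.3 [ 0.6074 -0.2778  0.3053] [-16.7  -3.5 -50.9  80.3  -9.1  -0. ] goal [ 0.6313 -0.374   0.1262] shift tool [-0.0687  0.0706  0.1795] rot [ 0.8   5.07 -0.48]
tag in window [ 0.1797  0.0721 -0.1936] grip 0.0398091865842518 44.924236536026
```

At this pose joint 5 is near its limit (-9°) and joint 3 near -58°, so tilting the tool outward doesn't suit this arm. Facing the scanner the other way, with the window looking away from the robot and the wrist leaning outward, is well within range. I untilt, turn half round at height, then tilt.

pendant --offsets '[[[0, 0, 0], [0, -7, 0]], [[0, 0, 0], [0, -14, 0]], [[0, 0, 0], [0, -21, 0]], [[0, 0, 0], [0, -28, 0]], [[0, 0, 0], [0, -35, 0]], [[0, 0, 0], [0, -42, 0]], [[0, 0, 0], [0, -42, 0]], [[0, 0, 0], [0, -42, 0]], [[0, 0, 0], [0, -42, 0]]]'

```text
time_s: 6.05
tcp_pos: [0.6111, -0.2694, 0.3081]
eef_rot: [-179.9, -1.4, -29.3]
contact_force: [0.4, 0.2, -1.0]
gripper_width: 0.0397
gripper_force: 44.9
```

```bash
python3 aim.py
```

```text
6.05 [ 0.6111 -0.2694  0.3081] [ -6.8  16.9   5.8   0.5 -77.5  67.5] goal [ 0.6313 -0.374   0.1262] shift tool [0.0645 0.0816 0.1834] rot [ 0.   45.64 -0.22]
tag in window [ 0.011   0.0821 -0.3021] grip 0.03973321557158542 44.9244225025177
```

pendant --offsets '[[[-0.01, 0.005, 0], [0, 1.5, 7]], [[-0.02, 0.01, 0], [0, 0, 14]], [[-0.035, 0.015, 0], [0, 0, 21]], [[-0.045, 0.02, 0], [0, 0, 28]], [[-0.055, 0.025, 0], [0, 0, 35]], [[-0.07, 0.03, 0], [0, 0, 42]], [[-0.08, 0.035, 0], [0, 0, 49]], [[-0.09, 0.04, 0], [0, 0, 56]], [[-0.1, 0.045, 0], [0, 0, 63]], [[-0.11, 0.05, 0], [0, 0, 70]], [[-0.12, 0.055, 0], [0, 0, 77]], [[-0.13, 0.06, 0], [0, 0, 84]]]'

```text
time_s: 7.05
tcp_pos: [0.4665, -0.2591, 0.3022]
eef_rot: [-178.5, -0.3, -113.9]
contact_force: [-0.1, 0.9, -1.2]
gripper_width: 0.0398
gripper_force: 44.9
```

pendant --offsets '[[[0, 0, 0], [0, 0, 7]], [[0, 0, 0], [0, 0, 14]], [[0, 0, 0], [0, 0, 21]], [[0, 0, 0], [0, 0, 28]], [[0, 0, 0], [0, 0, 35]], [[0, 0, 0], [0, 0, 42]], [[0, 0, 0], [0, 0, 49]], [[0, 0, 0], [0, 0, 56]], [[0, 0, 0], [0, 0, 63]], [[0, 0, 0], [0, 0, 70]], [[0, 0, 0], [0, 0, 77]], [[0, 0, 0], [0, 0, 84]]]'

```text
time_s: 8.05
tcp_pos: [0.4671, -0.2591, 0.3022]
eef_rot: [-179.5, 1.4, 162.1]
contact_force: [-0.2, 0.5, -1.4]
gripper_width: 0.0398
gripper_force: 44.9
```

pendant --offsets '[[[0, 0, 0], [0, 0, 6]], [[0, 0, 0], [0, 0, 12]], [[0, 0, 0], [0, 0, 12]], [[0, 0, 0], [0, 0, 12]]]'

```text
time_s: 8.38
tcp_pos: [0.4669, -0.2608, 0.3028]
eef_rot: [-179.7, 1.6, 150.5]
contact_force: [-0.4, 0.0, -2.1]
gripper_width: 0.0398
gripper_force: 44.9
```

```bash
sed -i 's/180,0,-29.1/180,0,150/' aim.py && python3 aim.py
```

```text
8.3833 [ 0.4669 -0.2608  0.3028] [  -7.5    3.8  -11.4    0.9  -73.5 -112.2] goal [ 0.4202 -0.2543  0.1262] shift tool [ 0.0487 -0.0166  0.1754] rot [-0.45 48.6   0.39]
tag in window [ 0.0215 -0.0172 -0.3003] grip 0.039815341625258724 44.92414891719818
```

pendant --offsets '[[[0.005, -0.002, 0], [0, 6, 0]], [[0.012, -0.004, 0.01], [0, 12, 0]], [[0.02, -0.006, 0.02], [0, 18, 0]], [[0.025, -0.008, 0.03], [0, 24, 0]], [[0.03, -0.01, 0.045], [0, 30, 0]], [[0.035, -0.012, 0.06], [0, 36, 0]], [[0.042, -0.014, 0.075], [0, 42, 0]], [[0.049, -0.016, 0.09], [-0.5, 48.5, 0.4]], [[0.049, -0.0165, 0.09], [-0.5, 48.5, 0.4]], [[0.049, -0.0165, 0.09], [-0.5, 48.5, 0.4]], [[0.049, -0.0165, 0.09], [-0.5, 48.5, 0.4]]]'

```text
time_s: 9.3
tcp_pos: [0.4185, -0.2557, 0.2127]
eef_rot: [180.0, -46.6, 149.7]
contact_force: [-0.2, -0.7, 0.1]
gripper_width: 0.0399
gripper_force: 44.9
```

```bash
python3 aim.py && python3 - <<'E'
from plant import r
from h import *
a=r.capture("scene")["frame"][150:340,60:330,::-1];b=r.capture("top")["frame"][180:370,270:540,::-1]
cv2.imwrite("pics/mid.png",cv2.resize(np.vstack([a,b]),None,fx=1.55,fy=1.55))
E
```

```text
9.3 [ 0.4185 -0.2557  0.2127] [ -16.8   33.9    9.1  -10.5 -110.7 -103.2] goal [ 0.4202 -0.2543  0.1262] shift tool [-0.0634  0.0021  0.059 ] rot [ 0.24  0.41 -0.22]
tag in window [ 0.1735  0.0027 -0.0601] grip 0.03989215777501408 44.924365282058716
```

View pics/mid.png

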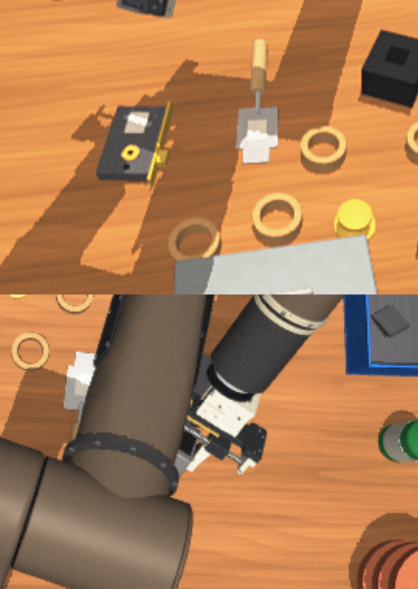

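The joints are well within range now. The upper half of the picture (scene view) shows the lock, with its tag at about (135,122), undisturbed. In the lower half (top view) the arm hides the scanner. I lower it the last 86 mm.

pendant --offsets '[[[-0.01, 0, 0.009], [0, 0, 0]], [[-0.022, 0.001, 0.02], [0, 0, 0]], [[-0.035, 0.001, 0.033], [0, 0, 0]], [[-0.048, 0.002, 0.045], [0, 0.4, 0]], [[-0.057, 0.002, 0.053], [0, 0.4, 0]], [[-0.0635, 0.002, 0.059], [0, 0.4, 0]], [[-0.0635, 0.002, 0.059], [0, 0.4, 0]], [[-0.0635, 0.002, 0.059], [0, 0.4, 0]], [[-0.0635, 0.002, 0.059], [0, 0.4, 0]]]'

```text
time_s: 10.15
tcp_pos: [0.4193, -0.2551, 0.1265]
eef_rot: [-179.9, -47.1, 149.4]
contact_force: [0.4, 0.2, -1.0]
gripper_width: 0.0398
gripper_force: 44.9
```

```bash
python3 aim.py && python3 - <<'E'
from plant import r
from h import *
a=r.capture("scene")["frame"][60:330,60:330,::-1];b=r.capture("wrist");
T=b["cam_to_world"];d=T[:3,:3].T@(np.array([.5253,-.315,.023])-T[:3,3]);th=np.arctan2(np.hypot(d[0],d[1]),d[2]);q=d[:2]/np.hypot(*d[:2])*th*b["fx"]+[b["cx"],b["cy"]];print("tag px wrist",q)
cv2.imwrite("pics/end_w.png",b["frame"][:,:,::-1]);cv2.imwrite("pics/end_s.png",cv2.resize(a,None,fx=2,fy=2))
E
```

```text
10.15 [ 0.4193 -0.2551  0.1265] [ -16.7   38.7    5.2  -10.2 -102.5 -101.8] goal [ 0.4202 -0.2543  0.1262] shift tool [-0.0005  0.0011 -0.    ] rot [ 0.29 -0.07 -0.4 ]
tag in window [0.1105 0.0023 0.0002] grip 0.03979458163198327 44.924216866493225
tag px wrist [288.4009018  458.30719796]
```

View pics/end_w.png

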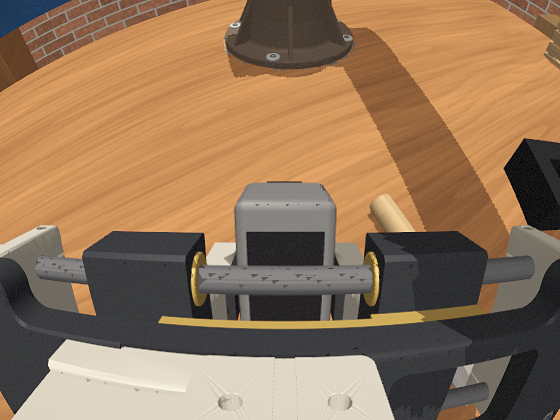

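View pics/end_s.png

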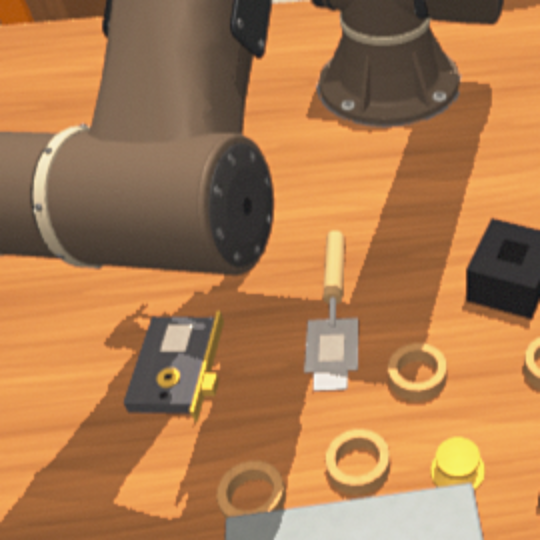

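In the wrist view the head (columns 236 to 336, rear edge at row 185) is straight between the fingers. In the scene view the lock and the trowel are where they were. One last check that the head has not pitched in the grip: the plane of its top face, from the wrist depth.

```bash
python3 - <<'E'
from plant import r
from h import *
from scipy.spatial.transform import Rotation as R
c=r.capture("wrist");v,u=np.mgrid[192:262,246:326];v=v.ravel();u=u.ravel();Z=c["z_map"][v,u]
x=(u-c["cx"])/c["fx"];y=(v-c["cy"])/c["fy"];th=np.hypot(x,y);k=np.tan(th)/th
p=np.c_[x*k*Z,y*k*Z,Z]@c["cam_to_world"][:3,:3].T+c["cam_to_world"][:3,3]
s=r.get_state();M=R.from_euler("xyz",s["eef_rot"],degrees=True);q=M.inv().apply(p-s["tcp_pos"])
m=(Z>0)&(abs(q[:,2]+.04)<.012);q=q[m];A=np.c_[q[:,:2],np.ones(len(q))];a=np.linalg.lstsq(A,q[:,2],rcond=None)[0]
print(m.sum(),"slopes deg",np.degrees(np.arctan(a[:2])),"z at 0",a[2],"x range",q[:,0].min(),q[:,0].max(),"y",q[:,1].min(),q[:,1].max())
E
```

```text
5402 slopes deg [11.28215536  0.43899259] z at 0 -0.04552186056012834 x range 0.014851986951762843 0.04021988486814164 y -0.016063077658261354 0.01603445676653896
```

```bash
cat > face.py <<'E'
from plant import r
from h import *
from scipy.spatial.transform import Rotation as R
c=r.capture("wrist");v,u=np.mgrid[180:420,246:326];v=v.ravel();u=u.ravel();Z=c["z_map"][v,u]
x=(u-c["cx"])/c["fx"];y=(v-c["cy"])/c["fy"];th=np.hypot(x,y);k=np.tan(th)/th
p=np.c_[x*k*Z,y*k*Z,Z]@c["cam_to_world"][:3,:3].T+c["cam_to_world"][:3,3]
s=r.get_state();M=R.from_euler("xyz",s["eef_rot"],degrees=True);q=M.inv().apply(p-s["tcp_pos"])
for row in list(range(180,265,6))+list(range(290,325,6)):
    i=v==row;print(row,np.median(q[i],0).round(4),end=" | ")
E
python3 face.py; echo
```

```text
180 [0.0089 0.0006 0.1965] | 186 [ 0.0399 -0.0001 -0.0105] | 192 [ 0.0399 -0.0001 -0.0245] | 198 [ 0.0399 -0.0001 -0.0359] | 204 [ 0.0383 -0.0001 -0.0391] | 210 [ 0.0362 -0.0001 -0.0402] | 216 [ 0.0339 -0.0001 -0.0402] | 222 [ 0.0315 -0.0001 -0.0401] | 228 [ 0.0291 -0.0001 -0.0401] | 234 [ 0.0271 -0.0001 -0.0411] | 240 [ 0.0246 -0.0001 -0.041 ] | 246 [ 0.0222 -0.0001 -0.0411] | 252 [ 0.0197 -0.0001 -0.041 ] | 258 [ 0.0172 -0.0001 -0.0411] | 264 [ 0.0146 -0.0001 -0.0412] | 290 [ 0.0259 -0.0004 -0.0831] | 296 [ 0.     -0.0001 -0.041 ] | 302 [-0.0029 -0.0001 -0.0409] | 308 [-0.0059 -0.0001 -0.0409] | 314 [-0.0088 -0.0001 -0.0409] | 320 [-0.012  -0.0001 -0.0409] | 
```

pendant --offsets '[[[0, 0, 0], [0, 0, 0]], [[0, 0, 0], [0, 0, 0]], [[0, 0, 0], [0, 0, 0]], [[0, 0, 0], [0, 0, 0]], [[0, 0, 0], [0, 0, 0]], [[0, 0, 0], [0, 0, 0]]]' --grip_force 60

```text
time_s: 10.85
tcp_pos: [0.4189, -0.2548, 0.1258]
eef_rot: [-179.9, -47.1, 149.4]
contact_force: [0.2, 0.7, -0.9]
gripper_width: 0.0396
gripper_force: 59.9
```

```bash
python3 face.py
```

```text
180 [0.009  0.0006 0.196 ] | 186 [ 0.0399 -0.0001 -0.0103] | 192 [ 0.0399 -0.0004 -0.0244] | 198 [ 0.0399 -0.0001 -0.0359] | 204 [ 0.0382 -0.0002 -0.039 ] | 210 [ 0.0362 -0.0002 -0.0399] | 216 [ 0.0339 -0.0002 -0.0401] | 222 [ 0.0315 -0.0002 -0.0399] | 228 [ 0.0291 -0.0002 -0.0399] | 234 [ 0.0271 -0.0002 -0.0411] | 240 [ 0.0247 -0.0002 -0.0411] | 246 [ 0.0221 -0.0002 -0.0409] | 252 [ 0.0197 -0.0001 -0.041 ] | 258 [ 0.0171 -0.0001 -0.0409] | 264 [ 0.0145 -0.0001 -0.0409] | 290 [ 0.0259 -0.0003 -0.083 ] | 296 [ 0.     -0.0001 -0.0409] | 302 [-0.0029 -0.0001 -0.0409] | 308 [-0.0058 -0.0001 -0.0409] | 314 [-0.0089 -0.0001 -0.0408] | 320 [-0.012  -0.0001 -0.0409] |
```

The head hasn't slipped: its top face is flat at 40 mm behind the TCP, as it must be, and the 11° came from rear-wall points in the fit. The pose is steady, so I hand in.

```bash
python3 aim.py; python3 -c "
from plant import r
print(r.close_job())"
```

```text
10.9 [ 0.4189 -0.2548  0.1258] [ -16.7   38.8    5.1  -10.2 -102.5 -101.8] goal [ 0.4202 -0.2543  0.1262] shift tool [-0.0003  0.0011 -0.0009] rot [ 0.3  -0.15 -0.41]
tag in window [0.1103 0.0023 0.0013] grip 0.039665279718378806 59.91667628288269
the job is handed in; nothing more can be done
None
```

The job is handed in (no verdict was returned): the scanner is out of its stand and held still in the air, gripped at 60 N, nose-down about 47°, with its window about 11 cm from the lock's tag and the tag about 3 mm off its axis by my measurements.

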